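# Clamp a blank on edge in the handwheel vise

### The arm

A 6-joint arm with a two-finger parallel gripper is mounted at the origin on the work surface. World frame = base frame: x ahead of the robot, y to its left, z up, the work surface at z = 0. Lengths are in m, angles in rad, forces in N, time in s.
With the tool pointing down it reaches from about 0.35 to 0.775 m from the base axis. Payload 5.5 kg.
Tool frame: the origin (TCP) lies midway between the tips of the shut fingers; the grasp point (between the pads) lies 19 mm behind it; z points along the fingers, y is the line along which they close (so a half turn about z gives the same grasp; the last joint's range is limited). The gripper opens to 85 mm and grips with 20 to 120 N. Pads are 22 mm wide; open, the fingers measure 114 mm over their backs; the gripper's body (76 mm by 85 mm) begins 54 mm behind the grasp point. The pads swing forward as they close: fully open they stand 13 mm farther back than shut.
Start: joints at [1.158, 0.313, 0.046, 1.304, 0, 1.431], TCP at [0.155, 0.554, 0.231] pointing down, gripper open.
Joint ranges: [-2.76, 2.76], [-0.86, 1.69], [-1.03, 1.26], [-2.2, 2.34], [-1.47, 1.5], [-3.14, 3.14]. Speed limits (rad/s): [2.57, 2.57, 3.14, 3.14, 3.14, 3.14].

### API

Orientations are given as a unit quaternion [w, x, y, z].
In Python, from workcell import env gives the robot as it stands.
- The arm moves only by the tool move_arm, never from a script. Its argument "targets" is a list of rows, each a list of 3 entries, a list of its own where there are three numbers: the shift along the tool's x, y, z in mm, then the turn, a rotation vector about the tool's x, y, z in units of 10 degrees (1.0 is 10 degrees), then the closure, from -1 (fully open) to 1 (shut). In form: [[[dx, dy, dz], [ax, ay, az], gripper], ...]. A call has 1 to 5 rows; each row is the pose to reach, as a shift and turn from the pose commanded when the call began, along the tool's axes at that moment; what a row does not reach only later rows make up. A row lasts 1/8 s, in which the tool goes at most 62.5 mm and 10.7 degrees, less where a joint would pass 70% of its speed; a pose out of reach is approached as far as the arm can. A call with a gripper value outside its range is refused whole. The fingers move at their own pace and stop on an object; "squeeze" is the grip in N (left out, the last holds). Time passes only in rows, so rows that repeat a pose let the fingers close. It gives the time, the measured TCP pose, the force, the opening and the grip force at its end, in the units of the state.
- env.get_state(): the state, without advancing time (a new reading comes with each control period).
- env.read_camera(name): name is "scene" or "side" or "wrist"; returns a dict with "pixels" (384x512x3 uint8, red, green, blue), "fovy" (degrees; the focal length in pixels is half the picture's height over the tangent of half this angle, whatever the lens; pixels are square), "cx", "cy" (the principal point, pixels), "extrinsics" (4x4, takes a point from world to camera coordinates); the wrist camera has in their place "mount" (4x4, takes a point from camera to tool coordinates, whose origin is the TCP and whose axes are the flange's). Camera axes: x right, y up, looking along -z (the intrinsics and any distortion apply to the point x, -y, -z); pixel columns grow to the right and rows downward; lengths in m; the calibration is good to about 2 mm. A picture is of the moment at which its call begins: read the wrist's pose just before it. There is no depth.
- env.hand_in(): hands the job in; it is judged then, once.
Trained networks look in a picture, given as the dict that the camera call returned (one of the last four; its "shot" number tells which), for a name from the list of things; names that differ only in an ending like _2 or _b are one class to them, and where a whole thing is asked for, a point or a joint stands for the part that bears it (a point fixed in the world has none). Each returns a list of dicts, best first, with "confidence" (0 to 1); they miss things now and then, are a little off and sometimes report something else, mostly with a low value. They report only what shows in the picture. A call takes as long as a camera call. They do not tell look-alikes from the thing itself.
- env.spot_in(thing, picture): "centre" ([x, y, z] in m, in world coordinates, good to about 4 mm: the middle of the surface that is visible of it).
- env.regions_of(thing, picture): "mask" (384x512 bool, what is visible of it).
- env.landmark_of(thing, picture): "centre" ([x, y, z] in m, in world coordinates, good to about 4 mm: a listed point, or the origin of a listed thing).
The state is a dict: "clock": time; "joint_pos": joint angles; "qvel": joint speeds; "tau": joint torques, N m; "tcp_pos": TCP position; "orientation": TCP orientation; "wrist_force": force on the tool from outside, world axes, zero at the start; "ft_torque": the same for the moment, N m; "finger_gap": finger opening in m; "grip_force": force on a finger pad.
Only numpy, scipy, OpenCV 4.12 (cv2) and the standard library are available. Lean on these libraries where they do the work, as an engineer would, in place of code of your own. Each camera call takes 0.05 s, during which the arm holds its last target. There are 200 camera calls.

### The job

Take the dark red board from the leaning rack, stand it upright on its short thin edge on the vise bed, in the middle of the jaws, without dropping it. Then wind the handwheel clockwise, as many grips of the rim as it takes, until the jaws hold the board tight and the wheel comes up solid. Leave the other two boards, the spring clamp and the square where they lie.

Things in the scene. Friction and masses are not known exactly. Their poses are not given: they have to be found in the camera images.
- plate: the dark red-brown laminate board to be clamped, 12 mm thick (its x), 70 mm wide (its y), 100 mm tall (its z), about 115 g. Origin: the middle of its short bottom edge, the 70 x 12 mm face that must rest on the vise bed; z runs from there to the top edge. It starts in the rack leaning 22 degrees from upright.
- plate_alu: bystander: bare aluminium board of the same size and axes, leaning in the same rack; leave it
- plate_ply: bystander: pale wooden board of the same size and axes, leaning in the same rack; leave it
- rack: fixed plywood rack, 262 mm long (its y), three lanes 85 mm apart in random order. Origin: under its ledge, at its base. Its boards stand on a ledge and lean 22 degrees towards the rack's -x against a sloping back that reaches 52 mm up the board; the 48 mm above that are free on both sides. An 8 mm lip runs along the front of the ledge, 2 mm off the board: draw a board out along its own z.
- seat (a point): fixed point on the vise: on the bed (58 mm above the bench), at the foot of the fixed jaw's face, in the middle of the 100 mm jaw width. Its axes are the vise's: z up, y along the screw from the handwheel end to the fixed jaw, x across the jaws. The face looks to -y; both jaws stand about 42 mm above the bed; the fixed one is 68 mm thick along y
- jaw: moving jaw, 52 mm thick along y. Origin: at the foot of its face, middle of its width, on the bed; same axes as seat. It moves to +y as the wheel is tightened, 8 mm a turn. The free gap between the jaws is the distance from here to seat (16 to 17.5 mm at the start)
- wheel_hub (a point): fixed centre of the handwheel, on its axis (78 mm above the bench), in the mid plane of its rim; axes as seat. Polished wheel, upright, axis along y. Plain rim, no crank handle: 112 mm across, 16 mm deep radially (mid-rim radius 48 mm), 14 mm thick along y; 3 thin spokes, hub 34 mm. Free space 47 mm behind the rim (+y) to a bracket 102 mm high (shaft between: 24 mm), and all free in front (-y)
- handwheel (a joint): turn of the wheel, rad; grows as it tightens (clockwise seen along +y from its free end: the top of the rim moves to seat's +x). Starts at 2.0 to 3.0. Jaws 20 mm apart at 0; they meet the 12 mm board at 6.28; end stop, wheel solid, at 6.50. About 7 N of friction at the rim; stays where left. A red stripe across the rim is at the top at 0 and 6.28
- clamp: bystander: black and orange spring clamp, 150 mm, lying on the bench
- square: bystander: engineer's square lying on the bench
Mind the look-alikes: they are no part of the job. Of the things like the plate, leave any that is blue, green or pink; of the rest the larger one is meant.

How it is judged:
On the way:
1. the red board stands on the vise bed between the jaws, let go (z of plate in the frame of seat between -0.004 and 0.005 m and y of plate in the frame of seat below 0 m and y of plate in the frame of jaw above 0 m and x of plate in the frame of seat between -0.018 and 0.018 m and angle between plate's own z axis and vertical below 0.25 rad and contact force between each of the arm, the fingers and plate below 0.1 N), for 0.2 s.
At the end, for the whole second after the job is handed in: The red board stands on its short edge on the vise bed (foot within 4 mm of the bed), within 0.05 rad of upright and within 18 mm of the middle of the jaws, pressed by the moving jaw with more than 40 N, the handwheel wound past 6.34 rad and at rest (value of joint handwheel above 6.34 rad and contact force between jaw and plate above 40 N and z of plate in the frame of seat between -0.004 and 0.004 m and x of plate in the frame of seat between -0.018 and 0.018 m and angle between plate's own z axis and vertical below 0.05 rad and linear speed of plate below 0.02 m/s and velocity of joint handwheel below 0.1 rad/s); the robot touches nothing.
It fails at once if the red board is dropped (linear speed of plate above 0.6 m/s and contact force between the fingers and plate below 0.1 N).
It fails at once if another board is shifted by more than 30 mm (distance of any of plate_alu, plate_ply from where it was at the start of the episode above 0.03 m).
It fails at once if the spring clamp or the square is shifted by more than 40 mm (distance of any of clamp, square from where it was at the start of the episode above 0.04 m).
It also fails if it takes over 72 s, if anything falls off the work surface, if the arm or the gripper's body presses on something with over 40 N, if the wrist force passes 120 N, or if a joint passes its speed limit or range.

## Working session

There is one attempt and no reset: what is moved stays moved. The work goes in short steps, Python scripts to look and compute and a tool call to move; the robot and the scene stay as the last step left them, time stands still between calls to the robot, and variables do not carry over. Pictures are saved under pics/ and viewed, at most 10 in all, crops included, and the job is handed in when it is done.

Besides the shell and the picture viewer there is one more tool, called after "Call:" as name(argument=value, ...), one argument or row to a line, values as JSON. move_arm: Moves the arm, as the interface text tells. Its arguments: {"type":"object","properties":{"targets":{"type":"array","items":{"type":"array"}},"squeeze":{"type":"number"}},"required":["targets"]}

```bash
mkdir -p pics; cat > h.py <<'E'
import numpy as np, cv2
from workcell import env
from scipy.spatial.transform import Rotation as R
def save(p,n): cv2.imwrite('pics/'+n,cv2.cvtColor(p['pixels'],cv2.COLOR_RGB2BGR))
def q(o): return R.from_quat([o[1],o[2],o[3],o[0]])
E
python3 - <<'E'
from h import *
np.set_printoptions(precision=4,suppress=True)
s=env.get_state(); print(s['tcp_pos'],s['orientation'],s['clock'])
ims=[]
for n in ['scene','side','wrist']:
    p=env.read_camera(n); ims.append(p['pixels'])
    print(n,{k:v for k,v in p.items() if k not in('pixels','extrinsics','mount')})
    print(p.get('mount'))
    for t in ['plate','plate_alu','plate_ply','rack','seat','jaw','wheel_hub','handwheel','clamp','square']:
        try: print(t,'spot',[(np.round(d['centre'],3),round(d['confidence'],2)) for d in env.spot_in(t,p)[:3]],end=' ')
        except Exception as e: print(t,e,end=' ')
        try: print('lm',[(np.round(d['centre'],3),round(d['confidence'],2)) for d in env.landmark_of(t,p)[:3]])
        except Exception as e: print(t,e)
    save(p,n+'0.png')
print(env.get_state()['clock'])
E
```

```text
[0.1547 0.5533 0.2304] [-0.0002  0.136   0.9907 -0.0009] 0.0
scene {'fovy': 57.134433400450924, 'cx': 249.54505888030013, 'cy': 184.5539967022627, 'shot': 1}
None
plate spot [(array([0.448, 0.343, 0.011]), 0.82), (array([0.59 , 0.347, 0.085]), 0.8), (array([0.65 , 0.476, 0.01 ]), 0.76)] lm [(array([0.467, 0.369, 0.002]), 0.92), (array([0.615, 0.472, 0.004]), 0.8), (array([0.606, 0.353, 0.029]), 0.77)]
plate_alu spot [(array([0.6  , 0.179, 0.089]), 0.58)] lm [(array([0.614, 0.182, 0.029]), 0.96)]
plate_ply spot [(array([0.593, 0.261, 0.085]), 0.78)] lm [(array([0.611, 0.266, 0.028]), 0.79)]
rack spot [(array([0.626, 0.261, 0.026]), 0.66)] lm [(array([0.614, 0.266, 0.003]), 0.72), (array([ 0.769,  0.038, -0.002]), 0.44)]
seat spot [] lm [(array([ 0.459, -0.095,  0.06 ]), 0.79)]
jaw spot [(array([ 0.488, -0.134,  0.1  ]), 0.83), (array([ 0.382, -0.392,  0.013]), 0.41)] lm [(array([ 0.464, -0.114,  0.059]), 0.65)]
wheel_hub spot [(array([ 0.506, -0.129,  0.06 ]), 0.62), (array([0.598, 0.184, 0.088]), 0.47)] lm [(array([ 0.509, -0.279,  0.081]), 0.58)]
handwheel spot [(array([ 0.516, -0.2
[... 1645 characters left out ...]
(array([ 0.383, -0.384,  0.006]), 0.56)] lm [(array([ 0.364, -0.419, -0.002]), 0.57)]
wrist {'fovy': 59.894136184022756, 'cx': 259.61541201505406, 'cy': 190.19434332184343, 'shot': 3}
[[-0.0013  0.9556  0.2947  0.0757]
 [ 1.      0.0015 -0.0004  0.0001]
 [-0.0009  0.2947 -0.9556 -0.1424]
 [ 0.      0.      0.      1.    ]]
plate spot [(array([0.223, 0.416, 0.008]), 0.93), (array([0.415, 0.49 , 0.011]), 0.51)] lm []
plate_alu spot [] lm []
plate_ply spot [] lm []
rack spot [] lm []
seat spot [] lm []
jaw spot [] lm []
wheel_hub spot [] lm []
handwheel spot [] handwheel it knows: clamp, jaw, plate, plate_alu, plate_ply, rack, seat, square, wheel_hub
clamp spot [] lm []
square spot [] lm []
3.0
```

View scene.

View pics/scene0.png

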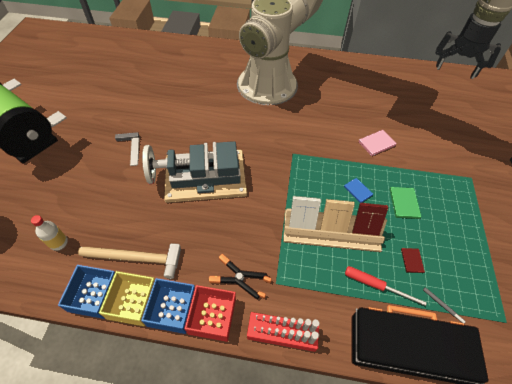

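View pics/side0.png

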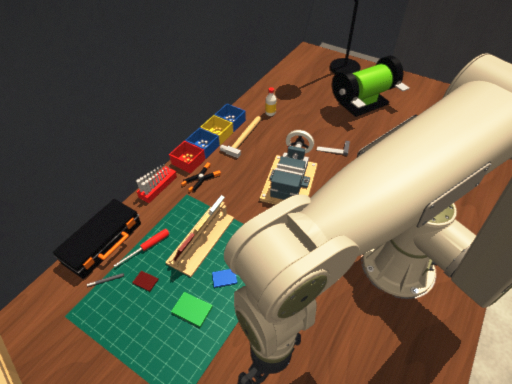

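Candidates (scene picture): dark red in the rack (370,218), small dark red lying on the mat (412,260), pink (377,142), blue (358,190) and green (404,203). The pick is the rack board, which is the larger red one. The wheel is at (149,163) and the jaws around (200,160).

```bash
cat >> h.py <<'E'
np.set_printoptions(precision=4,suppress=True)
def rel(pos,Rt,base=None):
    s=env.get_state(); Rc=q(s['orientation']) if base is None else base[1]; p=np.array(s['tcp_pos']) if base is None else base[0]
    Rt=R.from_matrix(Rt)
    d=Rc.inv().apply(np.array(pos)-p)*1000; w=(Rc.inv()*Rt).as_rotvec(degrees=True)/10
    print('t',s['clock'],'rel',np.round(d,1),np.round(w,2))
def frame(y,z):
    z=np.array(z)/np.linalg.norm(z); y=np.array(y)-np.dot(y,z)*z; y/=np.linalg.norm(y)
    return np.column_stack([np.cross(y,z),y,z])
def cam(p,s=None):  # returns K, world->cam(cv) R,t
    H,W=384,512; f=H/2/np.tan(np.radians(p['fovy'])/2)
    K=np.array([[f,0,p['cx']],[0,f,p['cy']],[0,0,1]])
    if 'extrinsics' in p: E=np.array(p['extrinsics'])
    else:
        T=np.eye(4); T[:3,:3]=q(s['orientation']).as_matrix(); T[:3,3]=s['tcp_pos']
        E=np.linalg.inv(T@np.array(p['mount']))
    E=np.diag([1,-1,-1,1])@E
    return K,E
def proj(X,K,E):
    c=E[:3,:3]@np.array(X,float).T+E[:3,3:4]; u=K@c; return (u[:2]/u[2]).T
YR=0.06; xr=np.array([np.cos(YR),np.sin(YR),0]); L=np.radians(22)
zb=-np.sin(L)*xr+np.array([0,0,np.cos(L)])
PL=np.array([.604,.350,.029]); TOP=PL+.1*zb
Rrack=frame(-xr,-zb)
E
python3 - <<'E'
from h import *
print(TOP); rel(TOP+.06*zb,Rrack)
p=env.read_camera('scene'); c=p['pixels'][180:290,270:440]; cv2.imwrite('pics/crop.png',cv2.resize(c[:,:,::-1],None,fx=4,fy=4))
E
```

```text
[0.5666 0.3478 0.1217]
t 3.0 rel [-430.7  -94.8   54. ] [  1.49  -2.09 -10.75]
```

View pics/crop.png

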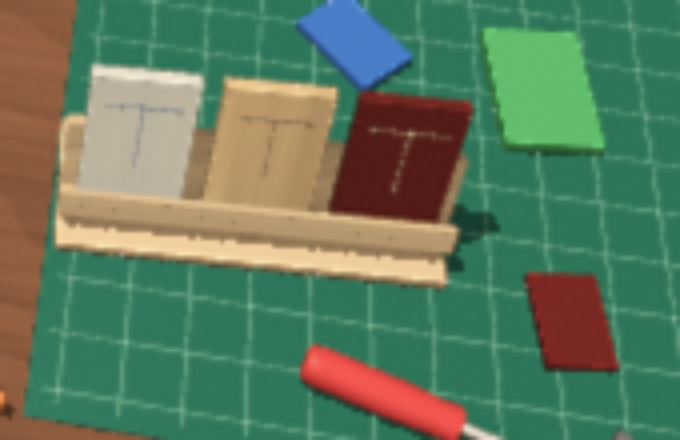

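The crop confirms it: the large dark red board is in the rack's right-hand lane (crop 410,155). The small red piece at (570,320) is the look-alike.

Call:
move_arm(
  targets=[
    [[-60,0,0],[0,0,-1],-1],
    [[-120,-20,0],[0.3,-0.4,-2.1],-1],
    [[-180,-35,0],[0.5,-0.6,-3.2],-1],
    [[-240,-50,0],[0.7,-0.8,-4.3],-1],
    [[-300,-65,10],[0.8,-1.0,-5.3],-1],
  ],
)

```text
clock: 3.68
tcp_pos: [0.428, 0.4103, 0.222]
orientation: [0.072, -0.305, 0.947, -0.076]
wrist_force: [0.0, -0.3, 0.1]
finger_gap: 0.085
grip_force: 0.0
```

Call:
move_arm(
  targets=[
    [[0,0,0],[0,0,-1],-1],
    [[0,0,0],[0,0,-2],-1],
    [[0,0,0],[0,0,-3],-1],
    [[0,0,0],[0,0,-4],-1],
    [[0,0,0],[0,0,-5],-1],
  ],
)

```text
clock: 4.3
tcp_pos: [0.4258, 0.4107, 0.2214]
orientation: [0.032, -0.676, 0.729, -0.099]
wrist_force: [0.5, 0.2, 1.4]
finger_gap: 0.0852
grip_force: 0.0
```

```bash
python3 - <<'E'
from h import *
s=env.get_state();print(s['tcp_pos'],s['joint_pos']); rel(TOP+.06*zb,Rrack)
E
```

```text
[0.4258 0.4107 0.2214] [ 0.7311  0.3026 -0.0094  1.19   -0.1963 -0.7717]
t 4.3 rel [  50.2 -112.    70.9] [ 1.15 -0.71 -0.65]
```

Call:
move_arm(
  targets=[
    [[25,-60,25],[0.6,-0.4,-0.3],-1],
    [[50,-112,50],[1.15,-0.7,-0.65],-1],
    [[50,-112,71],[1.15,-0.7,-0.65],-1],
    [[50,-112,71],[1.15,-0.7,-0.65],-1],
  ],
)

```text
clock: 4.8
tcp_pos: [0.543, 0.3442, 0.1751]
orientation: [-0.137, 0.712, -0.676, 0.131]
wrist_force: [0.3, -0.3, -0.5]
finger_gap: 0.0854
grip_force: 0.0
```

```bash
python3 - <<'E'
from h import *
rel(TOP+.06*zb,Rrack)
s=env.get_state(); p=env.read_camera('wrist'); print(s['tcp_pos'],np.abs(s['qvel']).max())
for d in env.landmark_of('plate',p)[:2]: print('lm',d['centre'],d['confidence'])
K,E=cam(p,s)
m=env.regions_of('plate',p)
for d in m[:3]:
    r=cv2.minAreaRect(cv2.findNonZero(d['mask'].astype(np.uint8))); print(d['confidence'],d['mask'].sum(),cv2.boxPoints(r).round(1).tolist())
yr=np.cross([0,0,1],xr); xb=np.cross(yr,zb)
X=[TOP+a*.035*yr+b*.006*xb for a in(-1,1) for b in(-1,1)]
u=proj(X,K,E);print('pred top corners',u)
for c in u: cv2.circle(p['pixels'],tuple(int(v) for v in c.round()),3,(0,255,0),1)
np.savez('w1.npz',K=K,E=E); cv2.imwrite('pics/w1.png',cv2.resize(p['pixels'][:,:,::-1],(768,576)))
E
```

```text
t 4.8 rel [-2.2 -2.  -1.6] [ 0.02 -0.03 -0.03]
[0.543  0.3442 0.1751] 0.051597291878045515
lm [0.6023, 0.3499, 0.0328] 0.83
lm [0.4706, 0.3607, 0.0045] 0.78
0.91 2303 [[332.79998779296875, 339.0], [341.3999938964844, 272.5], [457.6000061035156, 287.6000061035156], [449.0, 354.0]]
0.85 6328 [[390.0, 182.0], [480.70001220703125, 127.5999984741211], [515.0999755859375, 184.89999389648438], [424.3999938964844, 239.39999389648438]]
0.75 2083 [[193.10000610351562, 288.29998779296875], [198.6999969482422, 248.8000030517578], [258.20001220703125, 257.29998779296875], [252.60000610351562, 296.79998779296875]]
pred top corners [[264.8744 159.5041]
 [245.3379 159.6585]
 [265.184  261.5198]
 [247.4079 261.6604]]
```

View pics/w1.png

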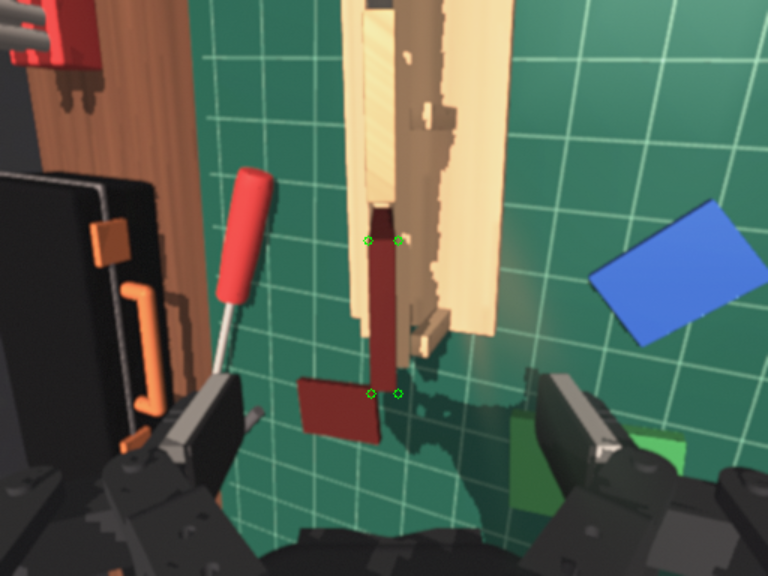

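The wrist picture shows the red board's top edge at (383,240)-(383,392) in the enlarged image. It agrees with the predicted corners to about 1 mm, and the board sits between the open fingers.

Call:
move_arm(
  targets=[
    [[0,0,35],[0,0,0],-1],
    [[0,0,70],[0,0,0],-0.6],
    [[0,0,96],[0,0,0],-0.3],
    [[0,0,96],[0,0,0],0.2],
    [[0,0,96],[0,0,0],1],
  ],
  squeeze=40,
)

```text
clock: 5.58
tcp_pos: [0.5802, 0.3491, 0.0899]
orientation: [-0.14, 0.713, -0.674, 0.132]
wrist_force: [-0.3, 0.7, -0.3]
finger_gap: 0.0196
grip_force: 0.0
```

Call:
move_arm(
  targets=[
    [[0,0,0],[0,0,0],1],
    [[0,0,0],[0,0,0],1],
    [[0,0,0],[0,0,0],1],
  ],
  squeeze=60,
)

```text
clock: 5.95
tcp_pos: [0.5807, 0.349, 0.0906]
orientation: [-0.14, 0.713, -0.674, 0.132]
wrist_force: [-2.5, 0.8, 5.5]
finger_gap: 0.0112
grip_force: 59.7
```

Call:
move_arm(
  targets=[
    [[0,0,-15],[0,0,0],1],
    [[0,0,-50],[0,0,0],1],
    [[0,0,-90],[0,0,0],1],
    [[0,0,-130],[0,0,0],1],
    [[0,0,-150],[0,0,0],1],
  ],
)

```text
clock: 6.58
tcp_pos: [0.523, 0.345, 0.2301]
orientation: [-0.14, 0.713, -0.675, 0.132]
wrist_force: [0.2, 0.4, -1.7]
finger_gap: 0.0109
grip_force: 60.1
```

```bash
cat >> h.py <<'E'
HUB=np.array([.5095,-.277,.078]); SEAT=np.array([.4595,-.096,.058]); JAW=np.array([.4655,-.113,.058])
yv=SEAT-HUB; yv[2]=0; yv/=np.linalg.norm(yv); xv=np.cross(yv,[0,0,1])
MID=SEAT-.0085*yv
Rv=frame(yv,[0,0,-1])
E
python3 - <<'E'
from h import *
s=env.get_state(); print(s['tcp_pos'],s['finger_gap'],s['grip_force'],s['joint_pos']); print(yv,np.degrees(np.arctan2(-yv[0],yv[1])),(JAW-SEAT)@yv,(JAW-SEAT)@xv)
rel(MID+np.array([0,0,.065+.13]),Rv)
# board vertical extent in scene view
for n in('scene','side'):
    p=env.read_camera(n)
    for t in('seat','jaw','wheel_hub'):
        print(n,t,[(np.round(d['centre'],4),round(d['confidence'],2)) for d in env.landmark_of(t,p)[:2]])
E
```

```text
[0.523  0.345  0.2301] 0.01092878043522127 60.11631488800049 [ 0.5394  0.152  -0.2407  0.8321 -0.176  -1.117 ]
[-0.2663  0.9639  0.    ] 15.442446600069545 -0.017983894587543868 0.0012567957129583631
t 6.575 rel [445.2  70.7 -53.8] [-1.86  1.5   7.67]
scene seat [(array([ 0.4582, -0.0978,  0.0579]), 0.68)]
scene jaw []
scene wheel_hub [(array([ 0.5107, -0.2769,  0.0814]), 0.61)]
side seat [(array([ 0.458 , -0.0963,  0.0553]), 0.86)]
side jaw [(array([ 0.469 , -0.1115,  0.0551]), 0.79)]
side wheel_hub [(array([ 0.5083, -0.2749,  0.0763]), 0.87)]
```

Call:
move_arm(
  targets=[
    [[50,0,-15],[-0.2,0.2,1],1],
    [[100,10,-30],[-0.5,0.4,2],1],
    [[150,20,-40],[-0.8,0.6,3],1],
    [[200,30,-50],[-1,0.8,4],1],
    [[250,40,-54],[-1.2,1,5],1],
  ],
)

```text
clock: 7.6
tcp_pos: [0.4799, 0.0908, 0.2623]
orientation: [0.05, -0.356, 0.932, -0.051]
wrist_force: [0.7, -0.1, -0.7]
finger_gap: 0.0113
grip_force: 60.0
```

```bash
sed -i 's/^HUB=.*/HUB=np.array([.5095,-.2765,.078]); SEAT=np.array([.459,-.0965,.058]); JAW=np.array([.467,-.1125,.058])/' h.py; python3 - <<'E'
from h import *
rel(MID+np.array([0,0,.065+.13]),Rv)
E
```

```text
t 7.6 rel [ 144.9 -131.5   18.4] [-0.66  0.5   2.61]
```

Call:
move_arm(
  targets=[
    [[45,-35,5],[-0.2,0.2,0.9],1],
    [[90,-75,10],[-0.4,0.35,1.8],1],
    [[130,-115,15],[-0.66,0.5,2.61],1],
    [[145,-131,18],[-0.66,0.5,2.61],1],
    [[145,-131,18],[-0.66,0.5,2.61],1],
  ],
)

```text
clock: 8.22
tcp_pos: [0.462, -0.1049, 0.2524]
orientation: [-0.0, -0.137, 0.991, -0.001]
wrist_force: [-0.5, 0.2, -0.4]
finger_gap: 0.0111
grip_force: 60.0
```

```bash
python3 - <<'E'
from h import *
rel(MID+np.array([0,0,.065+.13]),Rv)
s=env.get_state(); p=env.read_camera('wrist'); K,E=cam(p,s); print(s['tcp_pos'],s['finger_gap'])
for t in('plate','seat','jaw','wheel_hub'):
    print(t,[(np.round(d['centre'],4),round(d['confidence'],2)) for d in env.landmark_of(t,p)[:2]])
z=np.array([0,0,.042]); X=[SEAT+z+a*.05*xv for a in(-1,0,1)]+[SEAT-.0165*yv+z+a*.05*xv for a in(-1,0,1)]
for c in proj(X,K,E): print(c.round(1)); cv2.circle(p['pixels'],tuple(int(v) for v in c.round()),3,(0,255,0),1)
cv2.imwrite('pics/w2.png',cv2.resize(p['pixels'][:,:,::-1],(768,576)))
np.savez('w2.npz',K=K,E=E); np.save('w2.npy',p['pixels'])
E
```

```text
t 8.225 rel [ 0.6  0.4 -0.6] [-0.01 -0.    0.01]
[ 0.462  -0.1049  0.2524] 0.011122360578901813
plate [(array([ 0.4632, -0.0995,  0.1863]), 0.7)]
seat [(array([ 0.4618, -0.0976,  0.0554]), 0.73), (array([0.6119, 0.2655, 0.0322]), 0.55)]
jaw [(array([ 0.4637, -0.1167,  0.056 ]), 0.8)]
wheel_hub [(array([ 0.5115, -0.2757,  0.0806]), 0.91)]
[269.5 117.5]
[269.1 173.4]
[268.6 224.2]
[250.5 117.5]
[251.  173.5]
[251.4 224.2]
```

View pics/w2.png

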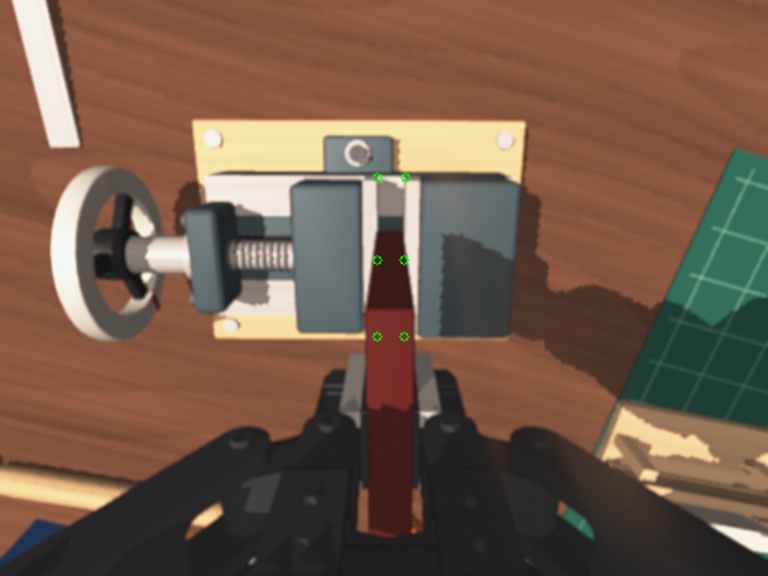

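```bash
python3 - <<'E'
from h import *
K,E=np.load('w2.npz').values(); im=np.load('w2.npy')
T=np.array([.462,-.1049,.2524]); 
for r in (124,130,136,142): print(r,[tuple(int(x) for x in im[r,c]) for c in range(236,284,2)])
print('board')
for r in (152,156,160,170,180): print(r,[int(im[r,c,0])-int(im[r,c,2]) for c in range(240,284,2)])
for h in(.062,.066): print(proj([T+[0,0,-h]+b*.006*yv+a*.035*xv for a in(1,-1) for b in(-1,1)],K,E).round(1).tolist())
# jaw faces at top for rows
z=np.array([0,0,.042])
for a in(.035,.042,.048): print(a,proj([SEAT-g*yv+z+a*xv for g in(.0165,0)],K,E).round(1).tolist())
E
```

```text
124 [(86, 96, 99), (74, 85, 87), (74, 73, 72), (229, 209, 195), (238, 227, 217), (238, 226, 216), (238, 227, 217), (216, 192, 180), (125, 115, 108), (136, 124, 117), (137, 124, 117), (137, 124, 117), (136, 124, 117), (133, 122, 114), (163, 147, 138), (226, 206, 191), (228, 211, 196), (207, 185, 172), (239, 227, 218), (238, 226, 217), (238, 227, 217), (237, 224, 213), (142, 132, 126), (96, 105, 106)]
130 [(106, 118, 119), (90, 101, 103), (81, 83, 82), (229, 210, 195), (238, 227, 217), (237, 226, 216), (238, 227, 217), (215, 193, 179), (129, 117, 111), (141, 128, 121), (141, 129, 121), (141, 128, 120), (141, 128, 121), (141, 128, 121), (141, 129, 121), (141, 128, 121), (144, 131, 123), (205, 185, 172), (239, 227, 218), (238, 227, 217), (238, 227, 217), (237, 225, 212), (142, 133, 127), (98, 108, 109)]
136 [(106, 117, 118), (90, 101, 102), (82, 84, 83), (229, 210, 194), (238, 226, 217), (237, 225, 216), (238, 226, 217), (215, 193, 179), (129, 117, 110), (140, 128, 120), (141, 129, 121), (141, 128, 120), (141, 129, 120), (141, 128, 120), (141, 128, 120), (141, 128, 120), (138, 126, 118),
[... 548 characters left out ...]
2, 22, 22, 34, 9, -4, -5, -4, -5, -4, -5, -5, 6, 37, 21, 21, 21, 31, 0, -12]
156 [-5, 36, 22, 22, 21, 30, 31, 37, 36, 36, 36, 36, 34, 37, 18, 37, 21, 21, 21, 32, -2, -14]
160 [-5, 36, 21, 22, 31, 29, 35, 35, 37, 36, 34, 34, 34, 34, 22, 36, 21, 21, 20, 31, -3, -14]
170 [-9, 32, 21, 22, 32, 33, 36, 36, 35, 35, 35, 37, 35, 35, 35, 22, 30, 20, 20, 35, -8, -13]
180 [-9, 32, 21, 39, 26, 36, 36, 35, 34, 37, 35, 36, 36, 37, 34, 32, 29, 21, 20, 31, -11, -15]
[[250.4, 256.5], [267.9, 256.5], [249.4, 155.6], [268.7, 155.6]]
[[250.5, 253.8], [267.8, 253.8], [249.6, 154.4], [268.5, 154.4]]
0.035 [[251.3, 209.5], [268.8, 209.5]]
0.042 [[251.3, 216.4], [268.7, 216.4]]
0.048 [[251.4, 222.3], [268.7, 222.3]]
```

The wrist picture shows the gap between the bright jaw faces at columns 377-405 and the board's bottom edge at (377-407, 230). Both lie over the predicted points, so the board is less than 1 mm off. I'll go down to just above the jaws.

Call:
move_arm(
  targets=[
    [[0,0.5,30],[0,0,0],1],
    [[0,0.5,60],[0,0,0],1],
    [[0,0.5,80],[0,0,0],1],
    [[0,0.5,80],[0,0,0],1],
  ],
)

```text
clock: 8.98
tcp_pos: [0.4609, -0.1011, 0.1725]
orientation: [-0.001, -0.14, 0.99, -0.0]
wrist_force: [-0.1, -0.1, -1.1]
finger_gap: 0.0113
grip_force: 59.9
```

```bash
python3 - <<'E'
from h import *
rel(MID+np.array([0,0,.065]),Rv)
s=env.get_state(); p=env.read_camera('wrist'); K,E=cam(p,s); print(s['tcp_pos'],s['finger_gap'],s['wrist_force'])
cv2.imwrite('pics/w3.png',cv2.resize(p['pixels'][100:260,160:360,::-1],None,fx=3.5,fy=3.5))
E
```

```text
t 8.975 rel [ 0.5 -3.5 49.5] [-0.   -0.01  0.04]
[ 0.4609 -0.1011  0.1725] 0.011268970885257723 [-0.0743 -0.119  -1.1094]
```

View pics/w3.png

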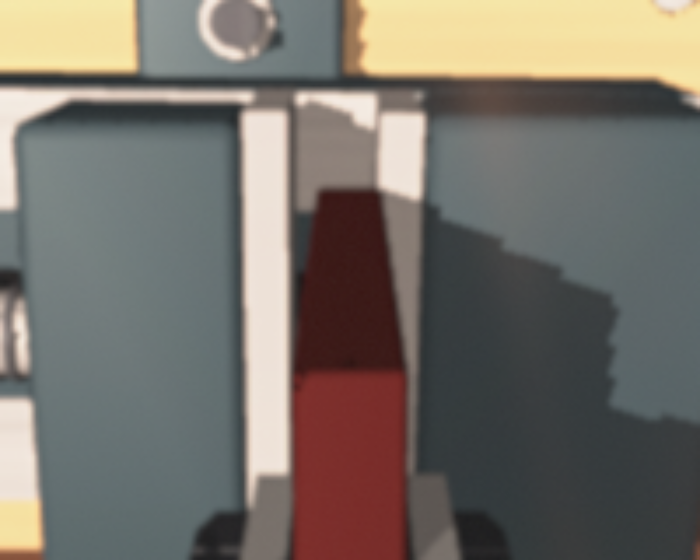

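The crop shows the gap at columns 293-378 and the board's foot at 318-380, so the board is about 2.5 mm too far to +y. I'll correct that before entering.

Call:
move_arm(
  targets=[
    [[0,-2.6,0],[0,0,0.04],1],
    [[0,-2.6,0],[0,0,0.04],1],
    [[0,-2.6,0],[0,0,0.04],1],
  ],
)

```text
clock: 9.4
tcp_pos: [0.4631, -0.1054, 0.1743]
orientation: [0.001, -0.135, 0.991, -0.001]
wrist_force: [0.1, -0.2, -1.6]
finger_gap: 0.0112
grip_force: 59.9
```

```bash
python3 - <<'E'
from h import *
rel(MID+np.array([0,0,.065]),Rv)
p=env.read_camera('wrist'); im=p['pixels']; s=env.get_state(); print(s['tcp_pos'],np.abs(s['qvel']).max())
for r in(140,145,150,158,165): print(r,im[r,226:284].astype(int).sum(1).tolist())
E
```

```text
t 9.4 rel [ 1.7  1.3 51.2] [-0.02  0.01 -0.01]
[ 0.463  -0.1053  0.1741] 0.005054339213651895
140 [346, 343, 344, 341, 336, 312, 280, 241, 209, 279, 483, 648, 686, 682, 680, 679, 680, 678, 679, 681, 682, 675, 592, 407, 311, 356, 385, 390, 389, 390, 390, 388, 390, 388, 386, 389, 390, 390, 389, 388, 392, 391, 390, 388, 391, 389, 378, 363, 436, 596, 673, 683, 682, 681, 680, 680, 680, 680]
145 [346, 341, 343, 341, 334, 315, 280, 247, 212, 281, 482, 648, 684, 682, 679, 679, 679, 679, 678, 680, 683, 675, 591, 399, 298, 354, 390, 395, 393, 393, 394, 395, 394, 393, 393, 395, 393, 395, 395, 395, 396, 396, 396, 397, 395, 389, 360, 352, 437, 595, 671, 684, 681, 680, 680, 680, 680, 679]
150 [344, 342, 342, 341, 332, 314, 286, 250, 210, 232, 430, 634, 685, 682, 680, 679, 680, 678, 679, 681, 682, 674, 589, 399, 297, 351, 386, 391, 391, 388, 391, 388, 391, 391, 388, 391, 388, 391, 391, 390, 394, 392, 392, 391, 391, 382, 357, 354, 475, 644, 687, 685, 682, 680, 680, 680, 680, 680]
158 [338, 340, 340, 335, 333, 317, 289, 253, 213, 238, 432, 632, 683, 681, 677, 677, 678, 676, 677, 678, 679, 684, 641, 451, 230, 118, 106, 109, 109, 107, 113, 109, 106, 108, 108, 106, 105, 106, 110, 109, 111, 106, 131, 192, 256, 276, 261, 227, 258, 337, 370, 378, 446, 557, 613, 636, 665, 675]
165 [340, 338, 337, 337, 331, 319, 290, 258, 212, 215, 406, 623, 680, 678, 676, 674, 675, 675, 674, 674, 679, 669, 586, 384, 191, 104, 106, 110, 110, 107, 110, 115, 107, 113, 107, 108, 107, 109, 110, 103, 108, 106, 103, 110, 132, 165, 189, 212, 272, 347, 376, 377, 378, 377, 377, 376, 378, 376]
```

Call:
move_arm(
  targets=[
    [[1,1.7,0],[0,0,0],1],
    [[1,1.7,0],[0,0,0],1],
    [[1,1.7,3],[0,0,0],1],
    [[1,1.7,6],[0,0,0],1],
    [[1,1.7,6],[0,0,0],1],
  ],
)

```text
clock: 10.07
tcp_pos: [0.4611, -0.1037, 0.1672]
orientation: [0.0, -0.135, 0.991, -0.001]
wrist_force: [0.1, -0.8, -0.7]
finger_gap: 0.0111
grip_force: 59.9
```

```bash
python3 - <<'E'
from h import *
rel(MID+np.array([0,0,.065]),Rv)
p=env.read_camera('wrist'); im=p['pixels']; s=env.get_state(); print(s['tcp_pos'],np.abs(s['qvel']).max(),s['wrist_force'])
for r in(145,158,162,165): print(r,im[r,240:284].astype(int).sum(1).tolist())
E
```

```text
t 10.075 rel [ 0.  -0.9 44.2] [-0.01 -0.   -0.01]
[ 0.4611 -0.1037  0.1674] 0.005166285519755811 [ 0.8214 -0.632  -1.8344]
145 [679, 679, 682, 674, 598, 401, 265, 318, 375, 391, 391, 391, 390, 389, 390, 393, 391, 391, 392, 391, 394, 391, 394, 391, 392, 394, 391, 391, 393, 403, 409, 472, 614, 677, 683, 682, 681, 680, 680, 680, 680, 680, 683, 672]
158 [677, 677, 680, 685, 649, 460, 274, 291, 355, 326, 229, 136, 103, 105, 106, 111, 108, 109, 106, 106, 107, 105, 103, 111, 108, 106, 102, 108, 143, 205, 257, 373, 489, 458, 389, 371, 396, 440, 459, 466, 504, 577, 613, 586]
162 [676, 676, 678, 685, 649, 461, 266, 229, 244, 205, 145, 112, 109, 108, 109, 106, 110, 110, 112, 110, 103, 108, 104, 111, 106, 110, 109, 104, 105, 141, 193, 258, 338, 372, 377, 376, 374, 373, 375, 375, 373, 380, 427, 477]
165 [676, 677, 677, 684, 649, 464, 259, 182, 161, 137, 110, 116, 111, 110, 112, 113, 110, 111, 111, 111, 105, 106, 105, 107, 106, 112, 105, 106, 106, 113, 162, 257, 344, 374, 376, 375, 373, 373, 377, 376, 373, 378, 375, 349]
```

Call:
move_arm(
  targets=[
    [[0,-0.6,5],[0,0,0],1],
    [[0,-0.6,12],[0,0,0],1],
    [[0,-0.6,20],[0,0,0],1],
    [[0,-0.6,28],[0,0,0],1],
    [[0,-0.6,36],[0,0,0],1],
  ],
)

```text
clock: 10.75
tcp_pos: [0.4614, -0.1044, 0.1309]
orientation: [0.0, -0.135, 0.991, -0.001]
wrist_force: [0.5, 0.9, -1.8]
finger_gap: 0.0111
grip_force: 59.9
```

```bash
python3 - <<'E'
from h import *
rel(MID+np.array([0,0,.065]),Rv)
p=env.read_camera('wrist'); im=p['pixels']; s=env.get_state(); print(s['tcp_pos'],np.abs(s['qvel']).max(),s['wrist_force'],s['ft_torque'])
for d in env.landmark_of('plate',p)[:1]: print(d['centre'])
for r in(150,158): print(r,im[r,230:290].astype(int).sum(1).tolist())
E
```

```text
t 10.75 rel [ 0.1 -0.3  7.9] [-0.01  0.   -0.01]
[ 0.4608 -0.1042  0.13  ] 0.03328513918719302 [ 0.1157  1.1148 -1.8436] [ 0.0598  0.023  -0.0208]
[0.4646, -0.1025, 0.0648]
150 [680, 677, 677, 676, 678, 678, 676, 676, 676, 676, 678, 683, 652, 489, 287, 228, 300, 364, 388, 388, 385, 387, 388, 389, 389, 389, 388, 387, 391, 388, 389, 391, 389, 389, 389, 391, 389, 390, 389, 388, 391, 389, 382, 360, 355, 472, 635, 683, 680, 678, 677, 678, 678, 677, 678, 677, 677, 677, 679, 683]
158 [680, 679, 677, 677, 676, 677, 677, 677, 677, 678, 679, 684, 653, 488, 291, 225, 300, 370, 382, 328, 220, 119, 83, 87, 93, 85, 94, 90, 96, 100, 106, 106, 111, 99, 109, 103, 108, 107, 148, 258, 359, 379, 362, 346, 373, 506, 647, 682, 680, 680, 677, 680, 677, 680, 677, 677, 677, 677, 680, 686]
```

No contact in the gap. I'll feel for the bed now.

Call:
move_arm(
  targets=[
    [[0,0,3],[0,0,0],1],
    [[0,0,5],[0,0,0],1],
    [[0,0,7],[0,0,0],1],
    [[0,0,7],[0,0,0],1],
  ],
)

```text
clock: 11.35
tcp_pos: [0.4616, -0.1045, 0.1247]
orientation: [0.001, -0.135, 0.991, -0.001]
wrist_force: [-0.6, -0.0, -1.9]
finger_gap: 0.0116
grip_force: 60.1
```

Call:
move_arm(
  targets=[
    [[0,0,1],[0,0,0],1],
    [[0,0,2],[0,0,0],1],
    [[0,0,2],[0,0,0],1],
  ],
)

```text
clock: 11.72
tcp_pos: [0.4619, -0.1046, 0.1245]
orientation: [0.001, -0.135, 0.991, -0.001]
wrist_force: [-4.3, 1.6, 12.7]
finger_gap: 0.011
grip_force: 62.2
```

Call:
move_arm(
  targets=[
    [[0,0,1],[0,0,0],0.6],
    [[0,0,1],[0,0,0],0.3],
    [[0,0,1],[0,0,0],0.1],
    [[0,0,1],[0,0,0],0.1],
  ],
)

```text
clock: 12.22
tcp_pos: [0.4614, -0.1044, 0.1214]
orientation: [0.0, -0.135, 0.991, -0.001]
wrist_force: [-0.3, 0.1, -0.4]
finger_gap: 0.038
grip_force: 0.0
```

Call:
move_arm(
  targets=[
    [[0,0,-30],[0,0,0],0.1],
    [[0,0,-70],[0,0,0],0.1],
    [[0,0,-110],[0,0,0],0.1],
    [[0,0,-110],[0,0,0],0.1],
  ],
)

```text
clock: 12.72
tcp_pos: [0.4633, -0.105, 0.2347]
orientation: [0.003, -0.135, 0.991, -0.003]
wrist_force: [0.3, -0.1, -0.1]
finger_gap: 0.0384
grip_force: 0.0
```

```bash
python3 - <<'E'
from h import *
s=env.get_state(); p=env.read_camera('wrist'); K,E=cam(p,s); print(s['tcp_pos'],s['finger_gap'],s['clock'],s['joint_pos'])
for t in('plate','seat','jaw','wheel_hub'):
    print(t,[(np.round(d['centre'],4),round(d['confidence'],2)) for d in env.landmark_of(t,p)[:2]])
for a in (-60,-50,-40,-30,-20,-10,0):  # wheel grasp pose candidates
    pass
rim=[HUB+r*(np.sin(t)*xv+np.cos(t)*np.array([0,0,1])) for r in(.056,.040) for t in np.linspace(0,2*np.pi,24,endpoint=False)]
for c in proj(rim,K,E): cv2.circle(p['pixels'],tuple(int(v) for v in c.round()),1,(0,255,0),-1)
cv2.imwrite('pics/w4.png',cv2.resize(p['pixels'][:,:,::-1],(768,576)))
E
```

```text
[ 0.4633 -0.105   0.2347] 0.0383800112902933 12.725 [-0.3914  0.1123 -0.2003  1.2502 -0.0012 -0.6629]
plate [(array([ 0.461 , -0.1062,  0.0611]), 0.96)]
seat [(array([ 0.4605, -0.0952,  0.0578]), 0.71)]
jaw [(array([ 0.4653, -0.1137,  0.0557]), 0.91)]
wheel_hub [(array([ 0.5093, -0.2798,  0.0783]), 0.7)]
```

View pics/w4.png

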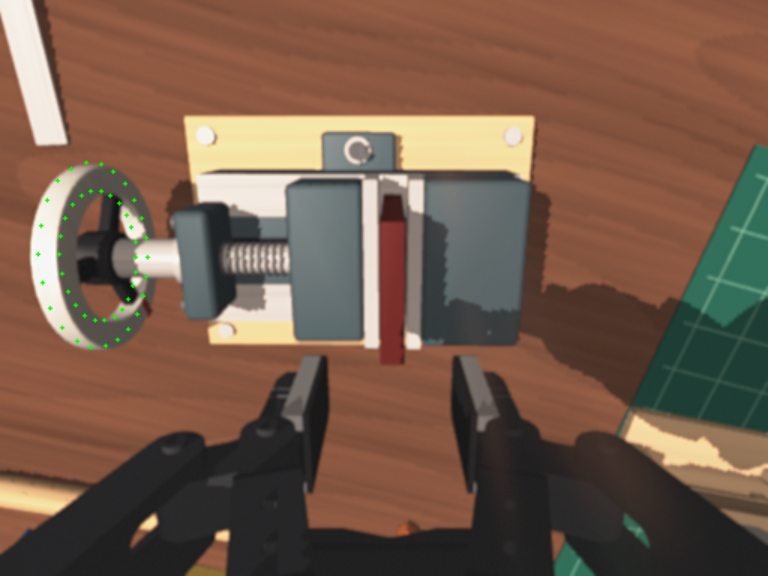

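The picture shows the board standing upright in the gap, top at (392,290), released. The wheel ring is around (95,255). Next I work out the wheel approach.

```bash
cat >> h.py <<'E'
HUB=np.array([.5095,-.277,.078])
def wpose(phi,r):
    a=np.radians(phi); rad=np.sin(a)*xv+np.array([0,0,np.cos(a)])
    return HUB+r*rad, frame(yv,-rad)
def phi_now():
    s=env.get_state(); M=q(s['orientation']).as_matrix(); d=np.array(s['tcp_pos'])-HUB
    T=M.T@(HUB-np.array(s['tcp_pos']))*1000
    print('t',s['clock'],'tool tilt',np.degrees(np.arctan2(-M[:,2]@xv,-M[2,2])).round(1),'pos ang',np.degrees(np.arctan2(d@xv,d[2])).round(1),'yoff',(d@yv*1000).round(1),'hub in tool',T.round(1),'F',np.round(s['wrist_force'],1),'gap',round(s['finger_gap'],4),'q',np.round(s['joint_pos'],2))
E
python3 - <<'E'
from h import *
rel(*wpose(-50,.11))
E
```

```text
t 12.975 rel [  83.4 -180.    81.6] [-0.01 -5.01 -0.01]
```

Call:
move_arm(
  targets=[
    [[20,-45,10],[0,-1,0],0.1],
    [[40,-90,25],[0,-2,0],0.1],
    [[60,-135,45],[0,-3,0],0.1],
    [[75,-165,65],[0,-4,0],0.1],
    [[83,-180,80],[0,-5,0],0.1],
  ],
)

```text
clock: 13.6
tcp_pos: [0.4288, -0.3019, 0.1515]
orientation: [0.422, -0.122, 0.897, 0.055]
wrist_force: [1.5, -0.0, 0.0]
finger_gap: 0.0386
grip_force: 0.0
```

Call:
move_arm(
  targets=[
    [[0,0,0],[0,0,0],0.1],
    [[0,0,0],[0,0,0],0.1],
  ],
)

```text
clock: 13.85
tcp_pos: [0.4297, -0.2996, 0.1516]
orientation: [0.418, -0.123, 0.898, 0.057]
wrist_force: [1.1, 0.5, 0.3]
finger_gap: 0.0386
grip_force: 0.0
```

```bash
python3 - <<'E'
from h import *
phi_now(); s=env.get_state(); p=env.read_camera('wrist'); K,E=cam(p,s)
print([(np.round(d['centre'],4),round(d['confidence'],2)) for d in env.landmark_of('wheel_hub',p)[:2]])
rim=[HUB+b*.007*yv+.056*(np.sin(t)*xv+np.cos(t)*np.array([0,0,1])) for b in(-1,1) for t in np.linspace(0,2*np.pi,36,endpoint=False)]
for c in proj(rim,K,E):
    cv2.circle(p['pixels'],tuple(int(v) for v in c.round()),1,(0,255,0),-1)
cv2.imwrite('pics/w5.png',cv2.resize(p['pixels'][:,:,::-1],(768,576)))
E
```

```text
t 13.85 tool tilt -49.9 pos ang -48.4 yoff -0.2 hub in tool [  3.    0.4 110.9] F [1.1 0.5 0.3] gap 0.0386 q [-1.24  0.15 -0.67  0.68  0.87 -1.48]
[(array([ 0.5081, -0.2786,  0.0772]), 0.66)]
```

View pics/w5.png

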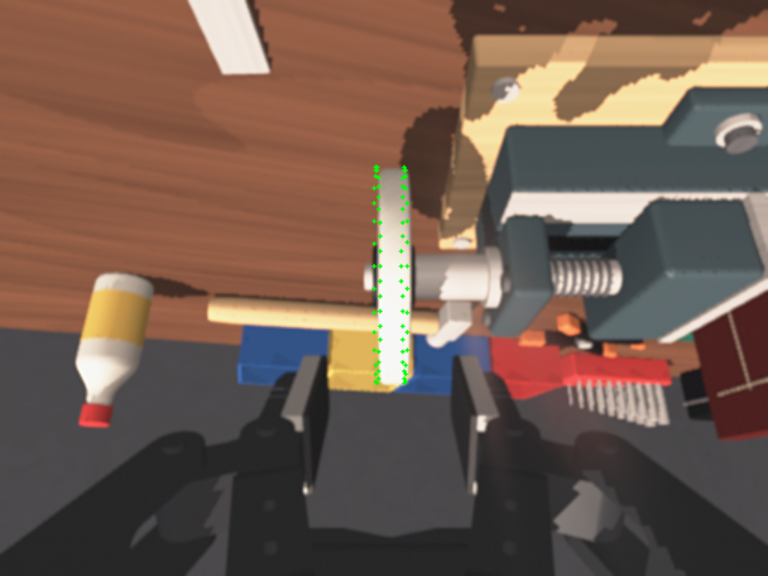

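The rim (377-410, 165-385) falls on the predicted dots to within 1 mm. I'll advance onto it and grip.

Call:
move_arm(
  targets=[
    [[1,0.7,30],[0,0,0],0.1],
    [[1,0.7,60],[0,0,0],0.1],
    [[2,0.7,80],[0,0,0],0.1],
    [[2,0.7,80],[0,0,0],0.6],
    [[2,0.7,80],[0,0,0],1],
  ],
  squeeze=90,
)

```text
clock: 14.58
tcp_pos: [0.4881, -0.2814, 0.1001]
orientation: [0.42, -0.124, 0.897, 0.057]
wrist_force: [9.6, 6.2, -4.7]
finger_gap: 0.0121
grip_force: 88.3
```

Call:
move_arm(
  targets=[
    [[0,0,0],[0,0,0],1],
    [[0,0,0],[0,0,0],1],
  ],
  squeeze=100,
)

```text
clock: 14.82
tcp_pos: [0.4881, -0.2815, 0.1002]
orientation: [0.42, -0.124, 0.897, 0.058]
wrist_force: [10.5, 6.2, -3.5]
finger_gap: 0.0122
grip_force: 97.6
```

```bash
python3 - <<'E'
from h import *
phi_now()
E
```

```text
t 14.825 tool tilt -50.2 pos ang -44.5 yoff 1.5 hub in tool [ 3.1 -1.5 30.9] F [10.5  6.2 -3.5] gap 0.0122 q [-1.1   0.23 -0.74  0.36  0.85 -1.27]
```

Call:
move_arm(
  targets=[
    [[-4.8,0,0.4],[0,0.9,0],1],
    [[-9.6,0,1.5],[0,1.8,0],1],
    [[-14,0,3.4],[0,2.7,0],1],
    [[-18.2,0,5.9],[0,3.6,0],1],
    [[-21.9,0,9.1],[0,4.5,0],1],
  ],
  squeeze=100,
)

```text
clock: 15.45
tcp_pos: [0.5077, -0.2759, 0.1101]
orientation: [0.042, -0.136, 0.99, 0.006]
wrist_force: [9.0, -0.8, -29.3]
finger_gap: 0.0116
grip_force: 106.1
```

```bash
python3 - <<'E'
from h import *
phi_now()
E
```

```text
t 15.45 tool tilt -4.8 pos ang -2.6 yoff 1.5 hub in tool [ 1.3 -1.5 32.2] F [  9.   -0.8 -29.3] gap 0.0116 q [-0.67  0.34 -0.23  0.96  0.07 -0.94]
```

Call:
move_arm(
  targets=[
    [[-4.8,0,1.9],[0,0.9,0],1],
    [[-9.6,0,3],[0,1.8,0],1],
    [[-14,0,4.9],[0,2.7,0],1],
    [[-18.2,0,7.4],[0,3.6,0],1],
    [[-21.9,0,10.6],[0,4.5,0],1],
  ],
)

```text
clock: 16.08
tcp_pos: [0.5305, -0.2697, 0.103]
orientation: [-0.339, -0.127, 0.931, -0.046]
wrist_force: [0.6, 5.7, -3.3]
finger_gap: 0.0118
grip_force: 110.1
```

```bash
python3 - <<'E'
from h import *
phi_now()
E
```

```text
t 16.075 tool tilt 40.0 pos ang 41.6 yoff 1.4 hub in tool [ 0.9 -1.4 33.4] F [ 0.6  5.7 -3.3] gap 0.0118 q [-0.4   0.94  0.59  1.8  -0.41 -0.55]
```

Call:
move_arm(
  targets=[
    [[-5.2,0,0.5],[0,0.9,0],1],
    [[-9.6,0,1.5],[0,1.8,0],1],
    [[-9.6,0,1.5],[0,1.8,0],1],
    [[-9.6,0,1.5],[0,1.8,0],0.1],
    [[-9.6,0,1.5],[0,1.8,0],0.1],
  ],
)

```text
clock: 16.7
tcp_pos: [0.5358, -0.2704, 0.0957]
orientation: [-0.479, -0.118, 0.867, -0.067]
wrist_force: [1.1, -0.5, -0.2]
finger_gap: 0.0387
grip_force: 0.0
```

```bash
python3 - <<'E'
from h import *
phi_now()
for f in(13,-32,-55): rel(*wpose(f,.033))
E
```

```text
t 16.7 tool tilt 57.9 pos ang 56.8 yoff -0.8 hub in tool [-0.6  0.8 32.4] F [ 1.1 -0.5 -0.2] gap 0.0387 q [-0.35  1.31  1.11  2.29 -0.52 -0.36]
t 16.7 rel [22.7  0.7  9. ] [-0.01 -4.49 -0.02]
t 16.7 rel [32.4  0.6 32.3] [-0.01 -8.99 -0.02]
t 16.7 rel [29.8  0.6 45.2] [ -0.02 -11.29  -0.02]
```

Call:
move_arm(
  targets=[
    [[5.7,0.7,0.5],[0,-1,0],0.1],
    [[11.3,1.2,2],[0,-2,0],0.1],
    [[16.5,1.5,4.4],[0,-3,0],0.1],
    [[21.2,1.5,7.7],[0,-4,0],0.1],
    [[25.3,1.5,11.8],[0,-5,0],0.1],
  ],
)

```text
clock: 17.32
tcp_pos: [0.5123, -0.2755, 0.1138]
orientation: [-0.063, -0.135, 0.989, -0.013]
wrist_force: [0.4, 0.0, 0.3]
finger_gap: 0.0384
grip_force: 0.0
```

Call:
move_arm(
  targets=[
    [[5.7,0,0.5],[0,-1,0],0.1],
    [[11.3,0,2],[0,-2,0],0.1],
    [[16.5,0,4.4],[0,-3,0],0.1],
    [[21.2,0,7.7],[0,-4,0],0.1],
    [[25.3,0,11.8],[0,-5,0],0.1],
  ],
)

```text
clock: 17.95
tcp_pos: [0.4861, -0.2824, 0.1047]
orientation: [0.359, -0.127, 0.923, 0.044]
wrist_force: [0.7, -0.8, -1.4]
finger_gap: 0.0384
grip_force: 0.0
```

```bash
python3 - <<'E'
from h import *
phi_now(); rel(*wpose(-60,.031))
E
```

```text
t 17.95 tool tilt -42.4 pos ang -41.9 yoff 1.1 hub in tool [ 0.3 -0.8 35.9] F [ 0.7 -0.8 -1.4] gap 0.0384 q [-1.04  0.19 -0.69  0.45  0.71 -1.22]
t 17.95 rel [ 9.7 -1.   6.3] [-0.05 -1.76  0.03]
```

Call:
move_arm(
  targets=[
    [[5,0,3],[0,-0.9,0],0.1],
    [[9.7,0,6.3],[0,-1.76,0],0.1],
    [[9.7,0,6.3],[0,-1.76,0],1],
    [[9.7,0,6.3],[0,-1.76,0],1],
    [[9.7,0,6.3],[0,-1.76,0],1],
  ],
  squeeze=110,
)

```text
clock: 18.58
tcp_pos: [0.4828, -0.2829, 0.0904]
orientation: [0.49, -0.117, 0.861, 0.065]
wrist_force: [-24.3, -1.2, 5.1]
finger_gap: 0.012
grip_force: 107.3
```

```bash
python3 - <<'E'
from h import *
phi_now(); s=env.get_state(); print(s['grip_force'])
E
```

```text
t 18.575 tool tilt -59.3 pos ang -65.6 yoff 1.5 hub in tool [-3.3 -1.3 29.8] F [-24.3  -1.2   5.1] gap 0.012 q [-1.17  0.31 -0.82  0.23  1.02 -1.32]
107.25555187091231
```

Call:
move_arm(
  targets=[
    [[-5,0,0],[0,0.9,0],1],
    [[-10,0,1],[0,1.8,0],1],
    [[-14.5,0,2.8],[0,2.7,0],1],
    [[-19,0,5.5],[0,3.6,0],1],
    [[-23,0,8.5],[0,4.5,0],1],
  ],
)

```text
clock: 19.2
tcp_pos: [0.4986, -0.2784, 0.1072]
orientation: [0.12, -0.133, 0.984, 0.013]
wrist_force: [0.4, -11.1, -30.4]
finger_gap: 0.0117
grip_force: 113.2
```

```bash
python3 - <<'E'
from h import *
phi_now()
E
```

```text
t 19.2 tool tilt -13.8 pos ang -20.4 yoff 1.5 hub in tool [-3.6 -1.3 30.9] F [  0.4 -11.1 -30.4] gap 0.0117 q [-0.76  0.26 -0.37  0.81  0.2  -1.01]
```

Call:
move_arm(
  targets=[
    [[-5,0,1],[0,0.9,0],1],
    [[-10,0,2],[0,1.8,0],1],
    [[-14.5,0,3.8],[0,2.7,0],1],
    [[-19,0,6.5],[0,3.6,0],1],
    [[-23,0,9.5],[0,4.5,0],1],
  ],
)

```text
clock: 19.82
tcp_pos: [0.5223, -0.272, 0.1076]
orientation: [-0.266, -0.131, 0.954, -0.039]
wrist_force: [-18.1, -7.9, -2.2]
finger_gap: 0.0119
grip_force: 115.4
```

```bash
python3 - <<'E'
from h import *
phi_now()
E
```

```text
t 19.825 tool tilt 31.1 pos ang 24.7 yoff 1.3 hub in tool [-3.6 -1.2 32.3] F [-18.1  -7.9  -2.2] gap 0.0119 q [-0.44  0.78  0.37  1.59 -0.35 -0.64]
```

Call:
move_arm(
  targets=[
    [[-5,0,0.5],[0,0.9,0],1],
    [[-10,0,1.5],[0,1.8,0],1],
    [[-13,0,2.5],[0,2.4,0],1],
    [[-13,0,2.5],[0,2.4,0],1],
  ],
)

```text
clock: 20.32
tcp_pos: [0.535, -0.2686, 0.0942]
orientation: [-0.457, -0.122, 0.879, -0.064]
wrist_force: [-16.9, -5.5, -7.0]
finger_gap: 0.0117
grip_force: 122.6
```

```bash
python3 - <<'E'
from h import *
phi_now()
E
```

```text
t 20.325 tool tilt 55.0 pos ang 58.9 yoff 1.2 hub in tool [ 2.1 -1.1 31.2] F [-16.9  -5.5  -7. ] gap 0.0117 q [-0.36  1.23  0.98  2.17 -0.51 -0.4 ]
```

Not solid yet. Open, swing back, and grip a third time.

Call:
move_arm(
  targets=[
    [[0,0,0],[0,0,0],0.1],
    [[0,0,0],[0,0,0],0.1],
    [[5.7,0.7,0.5],[0,-1,0],0.1],
    [[11.3,1.2,2],[0,-2,0],0.1],
    [[16.5,1.5,4.4],[0,-3,0],0.1],
  ],
)

```text
clock: 20.95
tcp_pos: [0.5241, -0.2705, 0.1067]
orientation: [-0.204, -0.133, 0.969, -0.031]
wrist_force: [-0.5, -0.6, 0.4]
finger_gap: 0.0382
grip_force: 0.0
```

Call:
move_arm(
  targets=[
    [[5.7,0,0.5],[0,-1,0],0.1],
    [[11.3,0,2],[0,-2,0],0.1],
    [[16.5,0,4.4],[0,-3,0],0.1],
    [[21.2,0,7.7],[0,-4,0],0.1],
    [[25.3,0,11.8],[0,-5,0],0.1],
  ],
)

```text
clock: 21.58
tcp_pos: [0.4964, -0.2783, 0.1077]
orientation: [0.224, -0.133, 0.965, 0.026]
wrist_force: [0.2, -0.5, 0.8]
finger_gap: 0.0387
grip_force: 0.0
```

```bash
python3 - <<'E'
from h import *
phi_now(); rel(*wpose(-55,.031))
p=env.read_camera('scene'); cv2.imwrite('pics/s2.png',cv2.resize(p['pixels'][130:210,130:260,::-1],None,fx=6,fy=6))
E
```

```text
t 21.575 tool tilt -26.1 pos ang -23.6 yoff 2.2 hub in tool [ 1.4 -1.9 32.4] F [ 0.2 -0.5  0.8] gap 0.0387 q [-0.87  0.2  -0.52  0.64  0.41 -1.1 ]
t 21.575 rel [16.4 -2.1  5.2] [-0.05 -2.89  0.03]
```

View pics/s2.png

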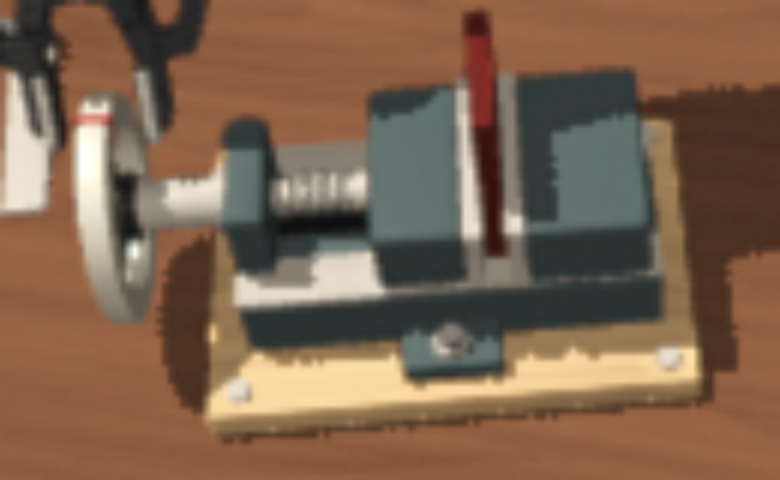

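The crop shows the red stripe near the top of the rim (95,118) and the jaws nearly shut on the upright board at (485,150). Little winding is left, so I grip from here.

Call:
move_arm(
  targets=[
    [[0,-1.5,1],[0,0,0],0.1],
    [[0,-1.5,1],[0,0,0],1],
    [[0,-1.5,1],[0,0,0],1],
    [[0,-1.5,1],[0,0,0],1],
  ],
  squeeze=120,
)

```text
clock: 22.12
tcp_pos: [0.4981, -0.2787, 0.1048]
orientation: [0.22, -0.133, 0.966, 0.029]
wrist_force: [-8.3, 3.5, 12.6]
finger_gap: 0.0121
grip_force: 117.3
```

Call:
move_arm(
  targets=[
    [[-3,0,0.2],[0,0.5,0],1],
    [[-6,0,0.6],[0,1,0],1],
    [[-8.5,0,1.2],[0,1.5,0],1],
    [[-11,0,2],[0,2,0],1],
  ],
)

```text
clock: 22.62
tcp_pos: [0.5075, -0.2761, 0.1078]
orientation: [0.046, -0.136, 0.99, 0.004]
wrist_force: [-7.7, -0.5, 4.7]
finger_gap: 0.0116
grip_force: 117.7
```

```bash
python3 - <<'E'
from h import *
phi_now()
E
```

```text
t 22.625 tool tilt -5.3 pos ang -3.2 yoff 1.4 hub in tool [ 1.1 -1.3 29.8] F [-7.7 -0.5  4.7] gap 0.0116 q [-0.68  0.33 -0.24  0.94  0.07 -0.95]
```

Call:
move_arm(
  targets=[
    [[-3,0,0.2],[0,0.5,0],1],
    [[-6,0,0.6],[0,1,0],1],
    [[-6,0,0.6],[0,1,0],1],
  ],
)

```text
clock: 23.0
tcp_pos: [0.5065, -0.2763, 0.1074]
orientation: [-0.047, -0.135, 0.99, -0.008]
wrist_force: [-31.1, -8.9, 19.4]
finger_gap: 0.012
grip_force: 121.8
```

Call:
move_arm(
  targets=[
    [[-3,0,0.2],[0,0.5,0],1],
    [[-6,0,0.6],[0,1,0],1],
    [[-6,0,0.6],[0,1,0],1],
  ],
)

```text
clock: 23.38
tcp_pos: [0.5091, -0.2756, 0.1067]
orientation: [-0.137, -0.134, 0.981, -0.02]
wrist_force: [-34.8, -14.1, 17.5]
finger_gap: 0.0117
grip_force: 127.0
```

```bash
python3 - <<'E'
from h import *
phi_now(); s=env.get_state(); print(s['ft_torque'])
E
```

```text
t 23.375 tool tilt 15.9 pos ang 0.0 yoff 1.5 hub in tool [-7.8 -1.4 27.6] F [-34.8 -14.1  17.5] gap 0.0117 q [-0.53  0.56  0.07  1.28 -0.2  -0.78]
[-2.4551  6.8425  0.0132]
```

Call:
move_arm(
  targets=[
    [[-3,0,0],[0,0,0],1],
    [[-6,0,0],[0,0,0],1],
    [[-9,0,0],[0,0,0],1],
    [[-9,0,0],[0,0,0],1],
  ],
)

```text
clock: 23.88
tcp_pos: [0.509, -0.2756, 0.1067]
orientation: [-0.143, -0.133, 0.981, -0.021]
wrist_force: [-59.3, -20.9, 30.9]
finger_gap: 0.0118
grip_force: 127.8
```

```bash
python3 - <<'E'
from h import *
phi_now(); s=env.get_state(); print(s['ft_torque'])
E
```

```text
t 23.875 tool tilt 16.7 pos ang -0.2 yoff 1.5 hub in tool [-8.3 -1.4 27.5] F [-59.3 -20.9  30.9] gap 0.0118 q [-0.53  0.57  0.09  1.3  -0.21 -0.77]
[-3.953  11.332   0.2578]
```

The push rose to about 65 N with no movement, so the wheel is solid. I'll relax, release, withdraw and verify.

Call:
move_arm(
  targets=[
    [[12,0,0],[0,0,0],1],
    [[15,0,0],[0,0,0],0.3],
    [[15,0,0],[0,0,0],0.1],
    [[13,0,-30],[0,0,0],0.1],
    [[13,0,-80],[0,0,0],0.1],
  ],
)

```text
clock: 24.5
tcp_pos: [0.5347, -0.2674, 0.1826]
orientation: [-0.125, -0.135, 0.983, -0.017]
wrist_force: [1.4, -0.7, -1.1]
finger_gap: 0.0384
grip_force: 0.0
```

Call:
move_arm(
  targets=[
    [[20,0,-50],[0,0,0],0.1],
    [[40,0,-90],[0,0,0],0.1],
    [[40,0,-90],[0,0,0],0.1],
  ],
)

```text
clock: 24.88
tcp_pos: [0.5207, -0.2731, 0.285]
orientation: [-0.12, -0.135, 0.983, -0.021]
wrist_force: [1.2, -0.7, -1.4]
finger_gap: 0.0386
grip_force: 0.0
```

```bash
python3 - <<'E'
from h import *
phi_now()
ims=[]
p=env.read_camera('scene'); ims.append(cv2.resize(p['pixels'][130:210,130:260,::-1],(650,400)))
s=env.get_state(); p=env.read_camera('wrist'); cv2.imwrite('pics/f_w.png',p['pixels'][:,:,::-1])
for d in env.landmark_of('jaw',p)[:1]+env.landmark_of('plate',p)[:1]: print(d)
cv2.imwrite('pics/f.png',ims[0])
# red stripe pixels in scene near wheel vs projected angle
p=env.read_camera('scene'); im=p['pixels'].astype(int); K,E=cam(p)
m=(im[...,0]-im[...,1]>70)&(im[...,2]<150); m[:, :140]=0; m[:,160:]=0; m[:140]=0; m[190:]=0
ys,xs=np.nonzero(m); print('stripe px',xs.mean(),ys.mean(),len(xs))
for th in range(-20,40,5):
    t=np.radians(th); print(th,proj([HUB+.056*(np.sin(t)*xv+np.cos(t)*np.array([0,0,1]))],K,E).round(1))
E
```

```text
t 24.875 tool tilt 14.0 pos ang 3.3 yoff 0.7 hub in tool [-38.6   1.1 203.7] F [ 1.2 -0.7 -1.4] gap 0.0386 q [-0.53  0.5   0.42  1.66 -0.18 -0.78]
{'centre': [0.4624, -0.1093, 0.057], 'confidence': 0.68}
{'centre': [0.4593, -0.0994, 0.0585], 'confidence': 0.63}
stripe px 144.5 155.25 8
-20 [[145.4 146.8]]
-15 [[145.1 147.7]]
-10 [[144.9 148.7]]
-5 [[144.8 149.9]]
0 [[144.6 151.2]]
5 [[144.5 152.6]]
10 [[144.5 154.1]]
15 [[144.4 155.7]]
20 [[144.4 157.3]]
25 [[144.5 159. ]]
30 [[144.6 160.8]]
35 [[144.7 162.5]]
```

View pics/f.png

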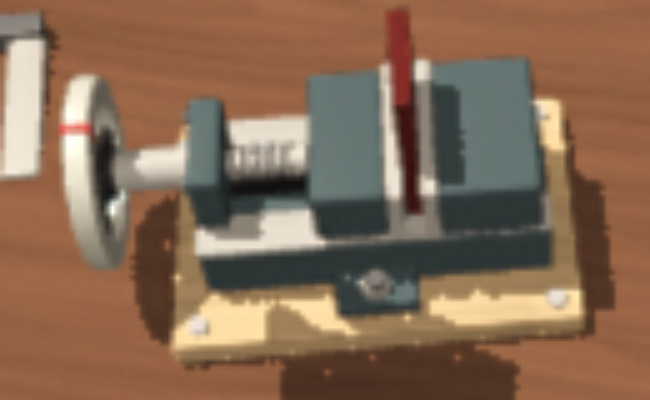

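The crop shows the jaws closed on the upright board. The stripe sits about 13° past the top, roughly 6.5 rad, which is the end stop. The robot is clear, so I'm handing in.

```bash
python3 -c "
from workcell import env
print(env.hand_in())"
```

```text
the job is handed in; nothing more can be done
None
```

The dark red board stands upright in the middle of the jaws, the handwheel is wound to its stop (about 6.5 rad by the stripe, solid under a push of about 65 N), and the job was handed in at about 25 s with no verdict shown; the other boards, spring clamp and square were not knowingly touched.

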